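# Lock the finds-drying chamber and work its hand pump

## Robot

A 6-joint arm with a two-finger parallel gripper is mounted at the origin on the work surface. World frame = base frame: x ahead of the robot, y to its left, z up, the work surface at z = 0. Lengths are in m, angles in rad, forces in N, time in s.
With the tool pointing down it reaches from about 0.35 to 0.775 m from the base axis. Payload 5.5 kg.
Tool frame: the origin (TCP) lies on the centre line of the jaws, within the pads' length; the fingertips stand 11 mm ahead of it and the grasp point (between the pads) lies 8 mm behind it; z points along the fingers, y is the line along which they close (so a half turn about z gives the same grasp; the last joint's range is limited). The gripper opens to 85 mm and grips with 20 to 120 N. Pads are 22 mm wide; open, the fingers measure 114 mm over their backs; the gripper's body (76 mm by 85 mm) begins 54 mm behind the grasp point. The pads swing forward as they close: fully open they stand 13 mm farther back than shut.
Start: joints at [-1.393, 0.313, 0.046, 1.304, 0, 1.431], TCP at [0.18, -0.546, 0.242] pointing down, gripper open.
Joint ranges: [-2.76, 2.76], [-0.86, 1.69], [-1.03, 1.26], [-2.2, 2.34], [-1.47, 1.5], [-3.14, 3.14]. Speed limits (rad/s): [2.57, 2.57, 3.14, 3.14, 3.14, 3.14].

## Interface

Orientations are given as a unit quaternion [w, x, y, z].
In Python, from workcell import env, viewer, order, models gives the robot as it stands.
- The arm moves only by the tool drive_tool, never from a script. Its argument "series" is a list that holds one entry, the list of rows, each a list of 6 numbers: the shift along the tool's x, y, z each as a share of 120 mm, from -1 to 1, then the turn, a rotation vector about the tool's x, y, z each as a share of 180 degrees, from -1 to 1. A call has 1 to 20 rows; each row shifts and turns the commanded pose from where the row before left it, along the tool's axes as they then stand; what a row does not reach is not made up. A row lasts 1/8 s, in which the tool goes at most 62.5 mm and 10.7 degrees, less where a joint would pass 70% of its speed; a pose out of reach is approached as far as the arm can. A call with a number of a shift or a turn outside -1 to 1 is refused whole. A call with a gripper value outside its range is refused whole. "jaw" is the opening, from -1 (shut) to 1 (fully open), set as the call begins (left out, the last holds). The fingers move at their own pace and stop on an object; "grip_force" is the grip in N (left out, the last holds). Time passes only in rows, so rows that do not move let the fingers close. It gives the time, the measured TCP pose, the force, the opening and the grip force at its end, in the units of the state.
- env.get_state(): the state, without advancing time (a new reading comes with each control period).
- viewer.read_camera(name): name is "scene" or "top" or "wrist"; returns the picture (400x640x3 uint8, red, green, blue); there is no depth.
- viewer.camera_info(name): a dict with "intrinsics" (3x3 intrinsics, pixels), "R" (3x3) and "t" (3): a world point X has camera coordinates R X + t; the wrist camera has in their place "T_tool_cam" (4x4, takes a point from camera to tool coordinates, whose origin is the TCP and whose axes are the flange's). Camera axes: x right, y down, z forward; pixel columns grow to the right and rows downward; lengths in m; the calibration is good to about 2 mm. A picture is of the moment at which its call begins: read the wrist's pose just before it. camera_info takes no time and is no camera call.
- order.hand_in(): hands the job in; it is judged then, once.
Trained networks look in the newest picture that a camera, given by its name, has taken for a name from the list of things; names that differ only in an ending like _2 or _b are one class to them, and where a whole thing is asked for, a point or a joint stands for the part that bears it (a point fixed in the world has none). Each returns a list of dicts, best first, with "score" (0 to 1); they miss things now and then, are a little off and sometimes report something else, mostly with a low value. They report only what shows in the picture. A call takes as long as a camera call.
- models.silhouettes(label, camera): "region" (400x640 bool, what is visible of it) and "location" ([column, row] in pixels, amid what is visible of it).
The state is a dict: "clock": time; "joint_pos": joint angles; "qvel": joint speeds; "tau": joint torques, N m; "tcp_pos": TCP position; "orientation": TCP orientation; "wrist_force": force on the tool from outside, world axes, zero at the start; "ft_torque": the same for the moment, N m; "finger_gap": finger opening in m; "grip_force": force on a finger pad.
Only numpy, scipy, OpenCV 4.12 (cv2) and the standard library are available. Lean on these libraries where they do the work, as an engineer would, in place of code of your own. Each camera call takes 0.05 s, during which the arm holds its last target. There are 200 camera calls.

## Task

Close the glass vacuum chamber: turn its lock collar clockwise (seen from above) until the pointer stands at the single-bar locked mark, in at least two bites, letting go of it completely for a moment part-way and taking hold afresh. Then pull the pump's D-handle towards you through its full stroke and ease it slowly all the way back to rest, never letting it spring back. Leave the collar at the mark, let go of everything, and leave the bowl, the jar and the brush where they are.

Things in the scene. Friction and masses are not known exactly. Their poses are not given: they have to be found in the camera images.
- unit: vacuum drying unit, fixed to the table: white base plate 250 (x) x 440 (y) x 12 mm; origin on the table top (plate spans x -125..125, y -210..230 mm); x points away from the robot at yaw 0, z up. Glass chamber, 160 mm wide, at unit (0, 100) mm, its flange 236 mm wide with top at 110 mm; fixed grey lid pane, top at 122 mm. Hand pump at (30, -150) mm; gauge at (105, -60) mm, 140 mm high
- collar (a joint): turn of the lock collar, rad, clockwise from above: 0 at the open mark (two pips), 2.4 at the locked mark, stop at 2.6; starts at 0 to 0.35; stiff (0.25 N m), stays where left. Dark steel ring, outer diameter 176, inner 134 mm, from 110 to 128 mm high, with a radial pointer tongue and four equal upright lugs
- collar_axis (a point): point on the collar's (vertical) axis of turn, at the height of the ring's top face, 128 mm
- pointer (a point): end of the collar's pointer tongue (10 mm wide), at radius 100 mm; moves with the collar; its x axis points radially outwards along the tongue. In the unit frame it stands at 175 degrees minus the joint value, anticlockwise from unit x about the collar axis
- locked_mark (a point): place where the pointer point stands when locked, at radius 100 mm beside the locked mark: one dark steel bar 16 x 9 x 12 mm lying radially on the flange (the open mark is two small round pips)
- lug0 (a point): lug 45 degrees anticlockwise from the pointer: upright block 20 mm radially, 14 mm tangentially, rising 40 mm over the ring's top to 168 mm height; this point is on the lug's mid-line at radius 77 mm at 168 mm height (centre of its top face); axes are those of the pointer
- lug1 (a point): lug 135 degrees anticlockwise from the pointer: upright block 20 mm radially, 14 mm tangentially, rising 40 mm over the ring's top to 168 mm height; this point is on the lug's mid-line at radius 77 mm at 168 mm height (centre of its top face); axes are those of the pointer
- lug2 (a point): lug 225 degrees anticlockwise from the pointer: upright block 20 mm radially, 14 mm tangentially, rising 40 mm over the ring's top to 168 mm height; this point is on the lug's mid-line at radius 77 mm at 168 mm height (centre of its top face); axes are those of the pointer
- lug3 (a point): lug 315 degrees anticlockwise from the pointer: upright block 20 mm radially, 14 mm tangentially, rising 40 mm over the ring's top to 168 mm height; this point is on the lug's mid-line at radius 77 mm at 168 mm height (centre of its top face); axes are those of the pointer
- pump_lever (a joint): pump lever angle, rad: 0 at rest (leaning 0.1 rad away from the robot, held by a spring), growing as the handle is pulled towards the robot (unit -x), full stroke at the stop 0.70; the spring needs up to about 6 N at the bar and drives it back if let go
- lever_bar (a point): centre of the black bar of the pump's D-handle: round bar 22 mm diameter, 84 mm free length between side arms, lying along unit y, 150 mm from the pivot and about 209 mm high at rest; open for 60 mm below the bar
- lever_pivot (a point): the pump lever's hinge, axis along unit y, 60 mm high, at unit (30, -150) mm
- bowl: bystander: loose terracotta bowl, 110 mm across, 70 mm high, beside the unit; origin at its underside centre
- jar: bystander: loose amber glass jar, 68 mm diameter, 110 mm high, beside the unit; origin at its underside centre
- brush: bystander: loose wooden-handled brush lying behind the unit; origin at its underside centre

How it is judged:
By the outcome, as a careful person would: the job done as asked, in the order asked, and still so for the second after the job is handed in, with the robot touching nothing.
It also fails if it takes over 72 s, if anything falls off the work surface, if the arm or the gripper's body presses on something with over 40 N, if the wrist force passes 120 N, or if a joint passes its speed limit or range.

## Working session

There is one attempt and no reset: what is moved stays moved. The work goes in short steps, Python scripts to look and compute and a tool call to move; the robot and the scene stay as the last step left them, time stands still between calls to the robot, and variables do not carry over. Pictures are saved under pics/ and viewed, at most 10 in all, crops included, and the job is handed in when it is done.

Besides the shell and the picture viewer there is one more tool, called after "Call:" as name(argument=value, ...) on one line, values as JSON. drive_tool: Moves the arm, as the interface text tells. Its arguments: {"type":"object","properties":{"series":{"type":"array"},"jaw":{"type":"number"},"grip_force":{"type":"number"}},"required":["series"]}

```bash
mkdir -p pics; ls
cat > a.py <<'E'
from workcell import env, viewer, order, models
import numpy as np, cv2
E
python3 - <<'E'
from a import *
s=env.get_state(); print(s)
ims=[]
for c in ["scene","top"]:
    im=viewer.read_camera(c); i=viewer.camera_info(c); print(c,i)
    cv2.imwrite(f"pics/{c}0.png",im[:,:,::-1])
    for n in ["unit","collar","pointer","locked_mark","lug0","lug1","lug2","lug3","lever_bar","pump_lever","bowl","jar","brush"]:
        try: print(n,[(round(r["score"],2),np.round(r["location"]).tolist(),int(r["region"].sum())) for r in models.silhouettes(n,c)])
        except Exception as e: print(n,e)
print(viewer.camera_info("wrist")); print(env.get_state()["clock"])
E
```

```text
pics
{'clock': 0.0, 'joint_pos': array([-1.39260326e+00,  3.13994430e-01,  4.49749075e-02,  1.30361350e+00,
        2.19511218e-05,  1.43119635e+00]), 'qvel': array([-0.00086016,  0.00035469,  0.00077183,  0.00048718, -0.00145137,
        0.00158724]), 'tau': array([ 1.33803071e-03, -4.80628896e+01,  2.98532528e+01,  1.94229040e-02,
        1.41403989e-04,  5.58739956e-06]), 'tcp_pos': array([ 0.17957857, -0.54571428,  0.2414106 ]), 'orientation': array([-9.18388804e-04,  9.87402072e-01,  1.58228647e-01, -6.74633019e-06]), 'wrist_force': array([-1.01480528,  0.50734653, -0.38792199]), 'ft_torque': array([ 0.03990674, -0.00112375, -0.00941913]), 'grip_force': 0.0, 'finger_gap': 0.08521276921787065}
scene {'intrinsics': array([[420.04084782,   0.        , 322.87989392],
       [  0.        , 420.04084782, 207.2657161 ],
       [  0.        ,   0.        ,   1.        ]]), 'R': array([[-0.02287755,  0.99967997,  0.01079705],
       [ 0.80606266,  0.02483308, -0.59130898],
       [-0.59138787, -0.00482461, -0.80637281]]), 't': array([-0.04568631, -0.42928264,  1.76713615])}
unit [(0.56, 
[... 1353 characters left out ...]
306.0, 226.0], 10867)]
pump_lever [(0.67, [362.0, 210.0], 432)]
bowl [(0.96, [411.0, 231.0], 1011)]
jar [(0.53, [263.0, 245.0], 1389)]
brush [(0.78, [328.0, 163.0], 589)]
{'intrinsics': array([[350.11069077,   0.        , 316.30719692],
       [  0.        , 350.11069077, 203.5638488 ],
       [  0.        ,   0.        ,   1.        ]]), 'T_tool_cam': array([[-5.89568822e-04, -9.54677858e-01, -2.97640453e-01,
         7.71315740e-02],
       [ 9.99999795e-01, -6.36983496e-04,  6.23078567e-05,
         1.29763348e-04],
       [-2.49075987e-04, -2.97640355e-01,  9.54678038e-01,
        -1.32628489e-01],
       [ 0.00000000e+00,  0.00000000e+00,  0.00000000e+00,
         1.00000000e+00]])}
1.4
```

Run:
```python
import cv2,numpy as np
a=cv2.imread("pics/scene0.png")[130:300,190:460]; b=cv2.imread("pics/top0.png")[130:300,190:460]
cv2.imwrite("pics/c0.png",np.vstack([cv2.resize(x[:,:],None,fx=2.9,fy=2.9,interpolation=cv2.INTER_CUBIC)[:300*1+193] for x in (a,)]))
cv2.imwrite("pics/c1.png",cv2.resize(b,None,fx=2.9,fy=2.9,interpolation=cv2.INTER_CUBIC))
```

```text
(no output)
```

View pics/c0.png

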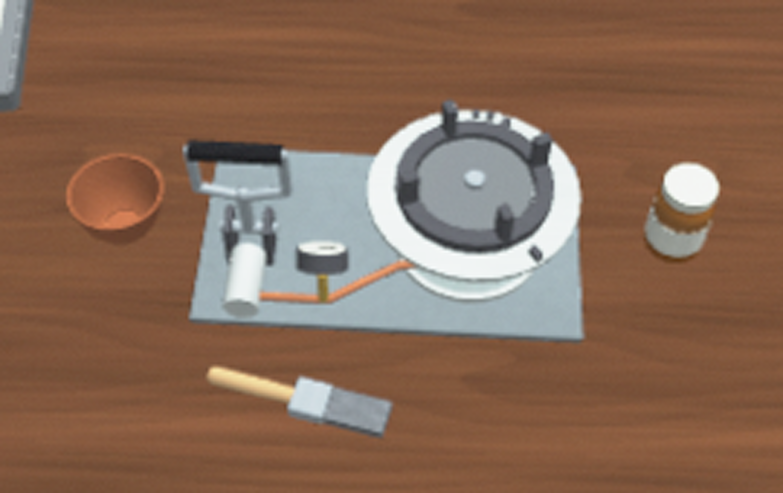

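View pics/c1.png

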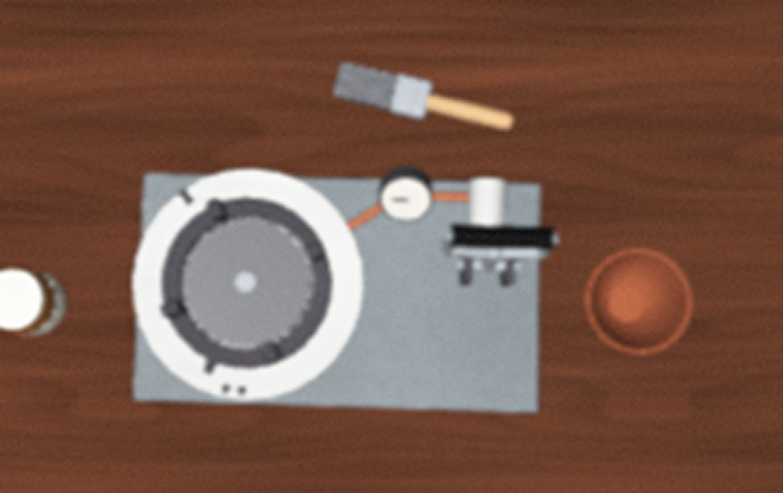

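The scene view shows the four lugs, the single bar at crop (537,254), the pump bar at (236,152), and the bowl and jar either side. In the top view the pointer is at (209,371), the pips at (234,389), the locked bar at (186,195) and the pump bar at (502,237). I'll fit the unit pose from these points.

```bash
cat >> a.py <<'E'
from scipy.optimize import least_squares
I={c:viewer.camera_info(c) for c in ("scene","top")}
def proj(c,X,i=None):
    i=i or I[c]; p=(i["R"]@np.atleast_2d(X).T).T+i["t"]; p=p@i["intrinsics"].T; return p[:,:2]/p[:,2:]
def tri(obs):
    A=[]
    for c,uv in obs:
        P=I[c]["intrinsics"]@np.c_[I[c]["R"],I[c]["t"]]
        A+= [uv[0]*P[2]-P[0], uv[1]*P[2]-P[1]]
    v=np.linalg.svd(np.array(A))[2][-1]; return v[:3]/v[3]
def U(p,pt):
    c,s=np.cos(p[2]),np.sin(p[2]); return np.array([p[0]+c*pt[0]-s*pt[1],p[1]+s*pt[0]+c*pt[1],pt[2]])
def ring(q,off,r,z):
    a=np.radians(175)-q+np.radians(off); return np.array([r*np.cos(a),.1+r*np.sin(a),z])
E
python3 - <<'E'
from a import *
f=lambda u,v:np.array([190+u/2.9,130+v/2.9])
top={"L0":(275,350),"L1":(320,255),"L2":(218,208),"L3":(172,308),"bar":(502,237),"mark":(186,195),"ptr":(209,371),"c00":(134,401),"c01":(538,411),"c11":(540,184),"c10":(145,173)}
sc={"L0":(409,177),"L1":(505,207),"L2":(0,0),"L3":(0,0),"bar":(236,152),"mark":(537,254),"c11":(191,320),"c10":(582,338)}
# scene lugs by angle: near-robot top-left lug (449,105), right (540,140), left (409,172), bottom (505,208)
sc.update(L0=(449,105),L1=(409,175),L2=(505,209),L3=(540,140))
top={k:f(*v) for k,v in top.items()}; sc={k:f(*v) for k,v in sc.items()}
for k in sc:
    if k in top:
        X=tri([("top",top[k]),("scene",sc[k])]); print(k,X.round(4),(proj("top",X)-top[k]).round(1),(proj("scene",X)-sc[k]).round(1))
def pts(p):
    q=p[3]; d={f"L{i}":ring(q,45+90*i,.077,.168) for i in range(4)}
    d["ptr"]=ring(q,0,.1,.122); d["mark"]=ring(2.4,0,.11,.12)
    d["bar"]=np.array([.03+.15*np.sin(.1),-.15,.06+.15*np.cos(.1)])
    d.update(c00=[-.125,.23,.012],c01=[-.125,-.21,.012],c11=[.125,-.21,.012],c10=[.125,.23,.012])
    return {k:U(p,v) for k,v in d.items()}
def res(p):
    d=pts(p); return np.concatenate([(proj(c,d[k])[0]-o[k]) for c,o in (("top",top),("scene",sc)) for k in o])
r=least_squares(res,[.55,0,0,.2],loss="soft_l1")
print(r.x); print(dict(zip([(c,k) for c,o in(("t",top),("s",sc)) for k in o],r.fun.reshape(-1,2).round(1).tolist())))
for k,v in pts(r.x).items(): print(k,v.round(3))
print("axis",U(r.x,[0,.1,.128]),"pivot",U(r.x,[.03,-.15,.06]))
E
```

```text
L0 [0.4901 0.122  0.1687] [[-0.9  0. ]] [[-1.  0.]]
L1 [0.5835 0.0789 0.1606] [[-1.  0.]] [[-1.1  0. ]]
L2 [0.63   0.1793 0.1664] [[-0.8 -0. ]] [[-0.9  0. ]]
L3 [0.5313 0.2228 0.1618] [[-0.3 -0. ]] [[-0.4  0. ]]
bar [ 0.5964 -0.0978  0.2077] [[-0.6  0.1]] [[-0.6 -0. ]]
mark [0.6496 0.2179 0.115 ] [[-0.5 -0. ]] [[-0.6  0. ]]
c11 [ 0.6745 -0.1595  0.0052] [[-0.7  0.1]] [[-0.9 -0. ]]
c10 [0.6879 0.2783 0.0096] [[-0.3 -0. ]] [[-0.4  0. ]]
[ 0.55701343  0.05175513 -0.02743616  0.29248881]
{('t', 'L0'): [-1.4, 0.7], ('t', 'L1'): [-1.6, -1.8], ('t', 'L2'): [-1.1, -0.5], ('t', 'L3'): [-0.8, -0.1], ('t', 'bar'): [0.1, -0.5], ('t', 'mark'): [-0.2, 0.0], ('t', 'ptr'): [-0.7, 0.6], ('t', 'c00'): [-0.3, -0.5], ('t', 'c01'): [0.2, 0.0], ('t', 'c11'): [0.2, -0.7], ('t', 'c10'): [-0.4, -0.2], ('s', 'L0'): [-0.6, -0.3], ('s', 'L1'): [-0.7, -0.3], ('s', 'L2'): [-0.6, 0.1], ('s', 'L3'): [0.0, -1.3], ('s', 'bar'): [-1.3, 0.0], ('s', 'mark'): [-1.0, -1.1], ('s', 'c11'): [-1.8, -0.7], ('s', 'c10'): [-0.3, -0.3]}
L0 [0.488 0.123 0.168]
L1 [0.588 0.08  0.168]
L2 [0.631 0.18  0.168]
L3 [0.531 0.223 0.168]
ptr [0.468 0.191 0.122]
mark [0.649 0.216 0.12 ]
bar [ 0.598 -0.099  0.209]
c00 [0.438 0.285 0.012]
c01 [ 0.426 -0.155  0.012]
c11 [ 0.676 -0.162  0.012]
c10 [0.688 0.278 0.012]
axis [0.5597567  0.15171749 0.128     ] pivot [ 0.58288723 -0.0990114   0.06      ]
```

Call:
drive_tool(series=[[[0,0,-0.02,0,0,-0.0568],[0,0,-0.02,0,0,-0.0568],[0,0,-0.02,0,0,-0.0568],[0,0,-0.02,0,0,-0.0568],[0,0,-0.02,0,0,-0.0568],[0,0,-0.02,0,0,-0.0568],[0,0,-0.02,0,0,-0.0568],[0,0,-0.02,0,0,-0.0568],[0,0,-0.02,0,0,-0.0568],[0,0,-0.02,0,0,-0.0568],[0,0,-0.02,0,0,-0.0568],[0,0,-0.02,0,0,-0.0568],[0,0,-0.02,0,0,-0.0568],[0,0,-0.02,0,0,-0.0568],[0,0,-0.02,0,0,-0.0568],[0,0,-0.02,0,0,-0.0568],[0,0,-0.02,0,0,-0.0568],[0,0,-0.02,0,0,-0.0568]]], jaw=0.3)

```text
clock: 3.65
tcp_pos: [0.1797, -0.5462, 0.2856]
orientation: [-0.0, -0.196, 0.981, -0.0]
wrist_force: [-0.2, 0.6, 0.0]
finger_gap: 0.0553
grip_force: 0.0
```

Call:
drive_tool(series=[[[-0.223,0.21,0,0,0,0],[-0.223,0.21,0,0,0,0],[-0.223,0.21,0,0,0,0],[-0.223,0.21,0,0,0,0],[-0.223,0.21,0,0,0,0],[-0.223,0.21,0,0,0,0],[-0.223,0.21,0,0,0,0],[-0.223,0.21,0,0,0,0],[-0.223,0.21,0,0,0,0],[-0.223,0.21,0,0,0,0],[-0.223,0.21,0,0,0,0],[-0.223,0.21,0,0,0,0],[-0.223,0.21,0,0,0,0],[-0.223,0.21,0,0,0,0],[-0.223,0.21,0,0,0,0],[-0.223,0.21,0,0,0,0],[-0.223,0.21,0,0,0,0],[-0.223,0.21,0,0,0,0],[-0.223,0.21,0,0,0,0],[-0.223,0.21,0,0,0,0]]])

```text
clock: 6.15
tcp_pos: [0.4847, 0.1241, 0.2856]
orientation: [0.0, -0.193, 0.981, -0.0]
wrist_force: [-0.7, -1.1, -0.4]
finger_gap: 0.0558
grip_force: 0.0
```

```bash
cat >> a.py <<'E'
from scipy.spatial.transform import Rotation as Ro
def Rt(s): w,x,y,z=s["orientation"]; return Ro.from_quat([x,y,z,w])
def psi(s): v=Rt(s).as_matrix()[:,0]; return np.degrees(np.arctan2(v[1],v[0]))%360
def wcam(s):
    i=viewer.camera_info("wrist"); T=np.eye(4); T[:3,:3]=Rt(s).as_matrix(); T[:3,3]=s["tcp_pos"]
    W=np.linalg.inv(T@i["T_tool_cam"]); return dict(R=W[:3,:3],t=W[:3,3],intrinsics=i["intrinsics"])
def togo(s,X): return Rt(s).as_matrix().T@(np.array(X)-s["tcp_pos"])/.12
E
python3 - <<'E'
from a import *
s=env.get_state(); im=viewer.read_camera("wrist"); cv2.imwrite("pics/w0.png",im[:,:,::-1])
np.save("w0.npy",np.r_[s["tcp_pos"],s["orientation"]])
P=[.557,.0518,-.0274,.2925]; w=wcam(s)
for n,X in dict(L0=ring(P[3],45,.077,.168),L1=ring(P[3],135,.077,.168),L2=ring(P[3],225,.077,.168),L3=ring(P[3],315,.077,.168),ptr=ring(P[3],0,.1,.128),ax=[0,.1,.128]).items(): print(n,proj(0,U(P,X),w).round(),U(P,X).round(4))
print(s["clock"],s["tcp_pos"],psi(s),s["joint_pos"],s["finger_gap"])
E
```

```text
L0 [[314. 203.]] [0.4882 0.1233 0.168 ]
L1 [[219. 293.]] [0.5882 0.0802 0.168 ]
L2 [[313. 370.]] [0.6313 0.1802 0.168 ]
L3 [[408. 294.]] [0.5313 0.2233 0.168 ]
ptr [[396. 197.]] [0.4679 0.1914 0.128 ]
ax [[314. 270.]] [0.5597 0.1518 0.128 ]
6.15 [0.48474285 0.12405487 0.28560383] 202.24937175163032 [ 9.00697553e-02  1.57949551e-01 -4.95174485e-02  1.36284404e+00
 -1.71702680e-04 -2.98255016e-01] 0.05584691800791985
```

View pics/w0.png

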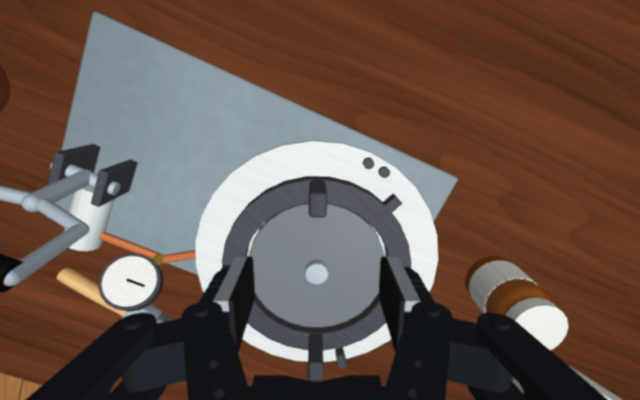

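The lug nearest the robot is at about (317,205) in the wrist view and the lid knob at (316,272). Both are within 3 px of the fitted model. Next: descend and grip lug0.

Call:
drive_tool(series=[[[-0.023,-0.009,0.155,0,0,0],[0,0,0.2,0,0,0],[0,0,0.2,0,0,0],[0,0,0.2,0,0,0],[0,0,0.2,0,0,0],[0,0,0.1,0,0,0],[0,0,0.1,0,0,0],[0,0,0,0,0,0]]])

```text
clock: 7.2
tcp_pos: [0.4869, 0.1228, 0.1464]
orientation: [-0.0, -0.193, 0.981, 0.0]
wrist_force: [-0.3, -0.3, -1.0]
finger_gap: 0.0552
grip_force: 0.0
```

Call:
drive_tool(series=[[[0,0,0,0,0,0],[0,0,0,0,0,0],[0,0,0,0,0,0],[0,0,0,0,0,0],[0,0,0,0,0,0],[0,0,0,0,0,0]]], jaw=-1, grip_force=30)

```text
clock: 7.95
tcp_pos: [0.4875, 0.1234, 0.1477]
orientation: [0.001, -0.193, 0.981, 0.0]
wrist_force: [-2.4, 2.1, 5.8]
finger_gap: 0.0136
grip_force: 29.8
```

Call:
drive_tool(series=[[[-0.003,0.06,0,0,0,0.03],[-0.003,0.06,0,0,0,0.03],[-0.003,0.06,0,0,0,0.03],[-0.003,0.06,0,0,0,0.03]]])

```text
clock: 8.45
tcp_pos: [0.4811, 0.1517, 0.1477]
orientation: [-0.0, -0.005, 1.0, 0.0]
wrist_force: [-3.8, 2.2, 7.3]
finger_gap: 0.0137
grip_force: 32.7
```

Run:
```python
from a import *
s=env.get_state(); print(s["wrist_force"],s["ft_torque"],psi(s),s["joint_pos"],s["tcp_pos"],np.hypot(*(s["tcp_pos"][:2]-[.5595,.1522])))
```

```text
[-3.80263665  2.21973327  7.28493879] [0.49323808 0.65095417 0.49414666] 180.53951732425693 [ 1.45752022e-01  2.28400551e-01 -3.06413125e-01  1.03591762e+00
  8.49852348e-04  1.36335718e-01] [0.48114799 0.15173489 0.1476565 ] 0.07835339463502483
```

Call:
drive_tool(series=[[[-0.003,0.06,0,0,0,0.03],[-0.003,0.06,0,0,0,0.03],[-0.003,0.06,0,0,0,0.03],[-0.003,0.06,0,0,0,0.03],[-0.003,0.06,0,0,0,0.03],[-0.003,0.06,0,0,0,0.03],[-0.003,0.06,0,0,0,0.03],[0,0,0,0,0,0]]])

```text
clock: 9.45
tcp_pos: [0.4965, 0.2008, 0.1477]
orientation: [-0.001, 0.318, 0.948, 0.002]
wrist_force: [-4.2, 10.2, 6.6]
finger_gap: 0.0141
grip_force: 29.1
```

Call:
drive_tool(series=[[[0,0,0,0,0,0],[0,0,0,0,0,0],[0,0,0,0,0,0],[0,0,-0.2,0,0,0],[0,0,-0.3,0,0,0],[0,0,-0.3,0,0,0],[0,0,-0.3,0,0,0],[0,0,0,0,0,0]]], jaw=0.1)

```text
clock: 10.45
tcp_pos: [0.499, 0.1981, 0.2819]
orientation: [0.003, 0.319, 0.948, 0.001]
wrist_force: [0.3, 0.5, 0.1]
finger_gap: 0.047
grip_force: 0.0
```

Run:
```python
from a import *
s=env.get_state(); im=viewer.read_camera("wrist"); cv2.imwrite("pics/w1.png",im[:,:,::-1])
im=viewer.read_camera("top"); cv2.imwrite("pics/t1.png",im[:,:,::-1])
print(s["clock"],psi(s),s["joint_pos"],s["tcp_pos"],s["wrist_force"])
```

```text
10.45 142.80791905763502 [ 2.28482948e-01  2.25675106e-01  2.54605425e-02  1.36468984e+00
 -3.52283693e-04  8.77597487e-01] [0.49903528 0.1980775  0.28190814] [0.31465926 0.46239004 0.07165916]
```

View pics/w1.png

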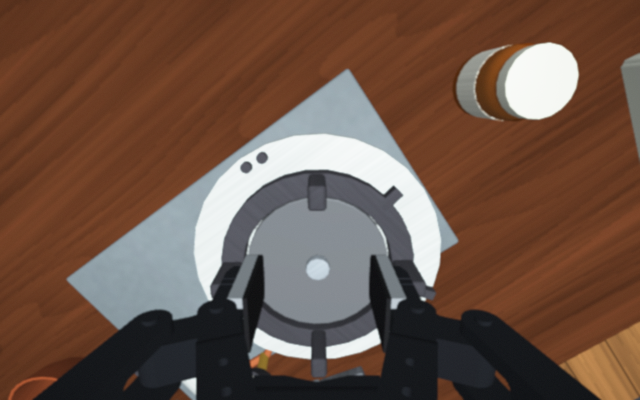

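The lug is still centred under the jaws at (317,205), and the collar turned about 59°. Next: the second bite.

Call:
drive_tool(series=[[[0,0,0.2,0,0,0],[0,0,0.2,0,0,0],[0,0,0.2,0,0,0],[0,0,0.2,0,0,0],[0,0,0.2,0,0,0],[0,0,0.12,0,0,0],[0,0,0,0,0,0]]])

```text
clock: 11.42
tcp_pos: [0.496, 0.1976, 0.1427]
orientation: [-0.002, 0.319, 0.948, -0.001]
wrist_force: [-0.4, 0.4, -0.0]
finger_gap: 0.047
grip_force: 0.0
```

Call:
drive_tool(series=[[[0,0,0,0,0,0],[0,0,0,0,0,0],[0,0,0,0,0,0],[0,0,0,0,0,0],[0,0,0,0,0,0],[0,0,0,0,0,0]]], jaw=-1)

```text
clock: 12.18
tcp_pos: [0.4983, 0.1985, 0.1455]
orientation: [0.001, 0.318, 0.948, 0.001]
wrist_force: [1.4, 3.0, 5.9]
finger_gap: 0.0139
grip_force: 30.3
```

Call:
drive_tool(series=[[[-0.003,0.06,0,0,0,0.03],[-0.003,0.06,0,0,0,0.03],[-0.003,0.06,0,0,0,0.03],[-0.003,0.06,0,0,0,0.03],[-0.003,0.06,0,0,0,0.03],[-0.003,0.06,0,0,0,0.03],[-0.003,0.06,0,0,0,0.03],[-0.003,0.06,0,0,0,0.03],[-0.003,0.06,0,0,0,0.03],[-0.003,0.06,0,0,0,0.03],[-0.002,0.04,0,0,0,0.02],[0,0,0,0,0,0],[0,0,0,0,0,0]]])

```text
clock: 13.8
tcp_pos: [0.5654, 0.2294, 0.1455]
orientation: [-0.0, 0.736, 0.677, 0.002]
wrist_force: [0.6, 6.8, 4.3]
finger_gap: 0.0134
grip_force: 29.1
```

Run:
```python
from a import *
s=env.get_state()
print(s["clock"],psi(s),s["joint_pos"],s["tcp_pos"],s["wrist_force"])
ims=[]
for c,(u,v) in dict(top=(190,160),scene=(310,150)).items():
    im=viewer.read_camera(c); cv2.imwrite(f"pics/{c}2.png",im[:,:,::-1]); ims.append(cv2.resize(im[v:v+120,u:u+120,::-1],None,fx=3.3,fy=4,interpolation=cv2.INTER_CUBIC))
cv2.imwrite("pics/c2.png",np.hstack(ims))
```

```text
13.8 85.2450727400397 [ 0.25269291  0.42076026 -0.03746835  1.1098714   0.00257139  1.90648466] [0.5653987  0.2293849  0.14549595] [0.64862001 6.78246997 4.2874947 ]
```

View pics/c2.png

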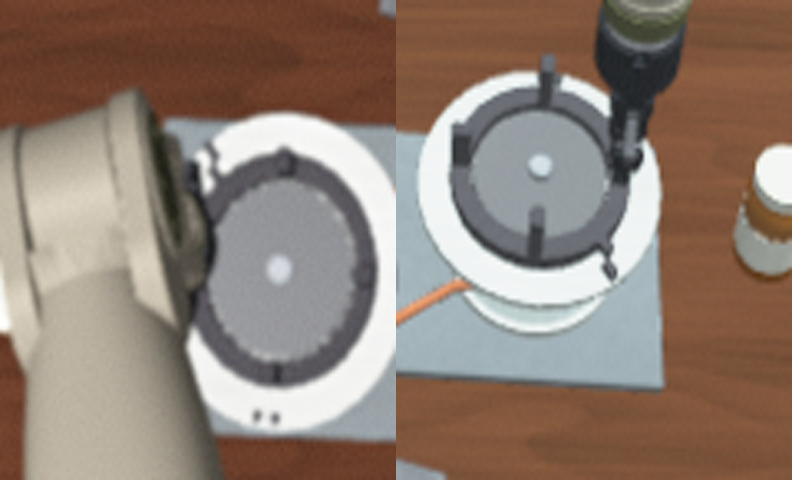

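The pointer is just short of the bar in the scene crop (pointer at (607,250), bar at (612,270)). That leaves about 4°, so I'll finish the turn, release and check.

Call:
drive_tool(series=[[[-0.001,0.024,0,0,0,0.012],[-0.001,0.024,0,0,0,0.012],[0,0,0,0,0,0],[0,0,0,0,0,0],[0,0,0,0,0,0]]])

```text
clock: 14.52
tcp_pos: [0.571, 0.2287, 0.1455]
orientation: [-0.001, 0.761, 0.649, 0.002]
wrist_force: [0.2, 7.3, 5.3]
finger_gap: 0.0137
grip_force: 29.5
```

Call:
drive_tool(series=[[[0,0,0,0,0,0],[0,0,0,0,0,0],[0,0,0,0,0,0],[0,0,-0.2,0,0,0],[0,0,-0.3,0,0,0],[0,0,-0.3,0,0,0],[0,0,-0.3,0,0,0],[0,0,0,0,0,0]]], jaw=0.3)

```text
clock: 15.52
tcp_pos: [0.5719, 0.2271, 0.2797]
orientation: [0.001, 0.761, 0.649, 0.002]
wrist_force: [1.3, -0.0, 0.6]
finger_gap: 0.0552
grip_force: 0.0
```

Run:
```python
from a import *
s=env.get_state()
print(s["clock"],psi(s),s["joint_pos"],s["tcp_pos"],s["wrist_force"])
P=[.557,.0518,-.0274]
W=viewer.read_camera("wrist"); cv2.imwrite("pics/w3.png",W[:,:,::-1]); w=wcam(s)
S=viewer.read_camera("scene"); cv2.imwrite("pics/scene3.png",S[:,:,::-1])
m=[U(P,ring(2.4,0,r,z)) for r,z in((.1,.119),(.085,.128))]
print(proj(0,m,w),proj("scene",m))
# rectify flange plane (z=.119) round the locked mark: 3 px/mm, radial up
ims=[]
for img,i in ((W,w),(S,I["scene"])):
    a=np.radians(175)-2.4+P[2]; er=np.array([np.cos(a),np.sin(a)]); et=np.array([er[1],-er[0]]) # cw to right
    c=U(P,[0,.1,0])[:2]; corners=[]
    dst=[]
    for r,t in((.075,-.03),(.075,.03),(.13,.03),(.13,-.03)):
        corners.append(proj(0,[*(c+r*er+t*et),.122],i)[0]); dst.append([(t+.03)*6000,(.13-r)*6000])
    ims.append(cv2.warpPerspective(img[:,:,::-1],cv2.getPerspectiveTransform(np.float32(corners),np.float32(dst)),(360,330),flags=cv2.INTER_CUBIC))
cv2.imwrite("pics/r3.png",np.hstack(ims))
```

```text
15.525 80.89787718797011 [ 2.47729187e-01  3.84366495e-01  2.38677980e-01  1.41938299e+00
 -3.21672258e-04  1.97739191e+00] [0.57189659 0.22706984 0.27973767] [ 1.28399434 -0.02262292  0.55725363]
[[395.15427447 193.20891526]
 [384.28525656 208.01473095]] [[372.09801211 214.43534907]
 [369.35946952 209.44793165]]
```

View pics/r3.png

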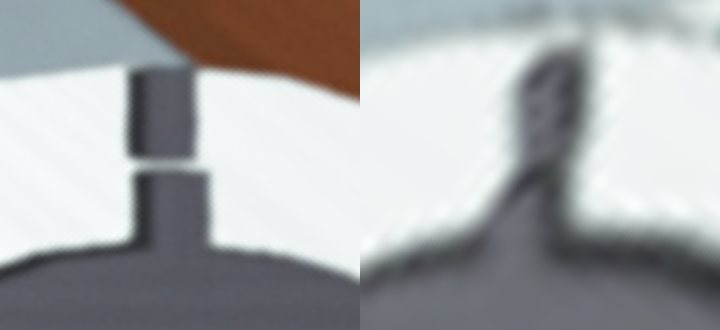

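Bar and tongue are nearly aligned (tops at columns 170 and 180), but the view is oblique and their heights differ. I'll look from straight over the mark to take out the parallax.

Call:
drive_tool(series=[[[-0.008,0.1,0,0,0,0.05],[-0.008,0.1,0,0,0,0.05],[-0.008,0.1,0,0,0,0.05],[-0.008,0.1,0,0,0,0.05],[-0.008,0.1,0,0,0,0.05],[0,0,0,0,0,0],[0,0,0,0,0,0]]])

```text
clock: 16.5
tcp_pos: [0.6197, 0.1962, 0.2753]
orientation: [-0.0, 0.951, 0.31, -0.001]
wrist_force: [-0.7, 1.1, -0.7]
finger_gap: 0.0556
grip_force: 0.0
```

Run:
```python
from a import *
s=env.get_state()
print(s["clock"],psi(s),s["joint_pos"],s["tcp_pos"],s["wrist_force"])
W=viewer.read_camera("wrist"); cv2.imwrite("pics/w4.png",W[:,:,::-1]); w=wcam(s)
c=[256,150]; 
cv2.imwrite("pics/w4c.png",cv2.resize(W[150:300,226:406,::-1],None,fx=4,fy=4,interpolation=cv2.INTER_CUBIC))
```

```text
16.5 36.06100963941102 [1.83203374e-01 4.65818463e-01 3.51586043e-01 1.45874178e+00
 9.21724589e-05 2.69541356e+00] [0.61974422 0.19621546 0.27531817] [-0.73945046  1.14817869 -0.70873406]
```

View pics/w4c.png

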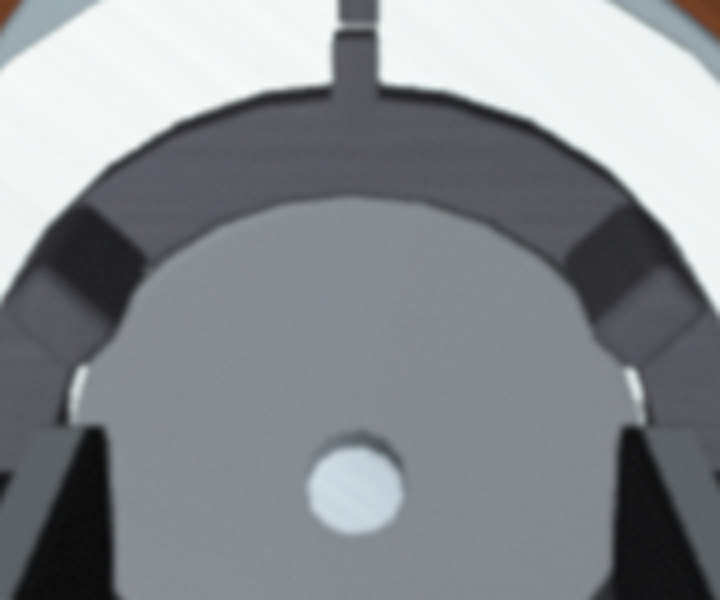

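Seen from above, bar (357,12), tongue (356,60) and knob (355,490) lie on one line, about 0.2° off, so the collar is at the mark. On to the pump.

Call:
drive_tool(series=[[[0,0,-0.02,0,0,-0.0485],[0,0,-0.02,0,0,-0.0485],[0,0,-0.02,0,0,-0.0485],[0,0,-0.02,0,0,-0.0485],[0,0,-0.02,0,0,-0.0485],[0,0,0,0,0,-0.0485],[-0.246,-0.012,0,0,0,0],[-0.246,-0.012,0,0,0,0],[-0.246,-0.012,0,0,0,0],[-0.246,-0.012,0,0,0,0],[-0.246,-0.012,0,0,0,0],[-0.246,-0.012,0,0,0,0],[-0.246,-0.012,0,0,0,0],[-0.246,-0.012,0,0,0,0],[-0.246,-0.012,0,0,0,0],[-0.246,-0.012,0,0,0,0],[0,0,0,0,0,0],[0,0,0,0,0,0]]])

```text
clock: 18.8
tcp_pos: [0.5971, -0.0978, 0.2885]
orientation: [-0.0, 0.717, 0.697, 0.0]
wrist_force: [1.3, -0.4, 0.4]
finger_gap: 0.0552
grip_force: 0.0
```

Run:
```python
from a import *
s=env.get_state()
print(s["clock"],psi(s),s["joint_pos"],s["tcp_pos"],s["wrist_force"],s["finger_gap"])
W=viewer.read_camera("wrist"); cv2.imwrite("pics/w5.png",W[:,:,::-1]); w=wcam(s)
P=[.557,.0518,-.0274]
b=[U(P,[.045,-.15+d,.2093]) for d in(-.042,0,.042)]; print(b,proj(0,b,w)); print("togo",togo(s,[.597,-.0985,.2]))
```

```text
18.8 88.35527970689274 [-2.95126461e-01  3.68045475e-01  2.36026417e-01  1.43900010e+00
  3.32401341e-04  1.30437559e+00] [ 0.59708071 -0.0977996   0.28848858] [ 1.280368   -0.40020624  0.38288113] 0.05518682955602852
[array([ 0.59672297, -0.14136078,  0.2093    ]), array([ 0.59787362, -0.09937654,  0.2093    ]), array([ 0.59902428, -0.05739231,  0.2093    ])] [[316.21318807 279.11710763]
 [316.08435635 221.05653817]
 [315.9403739  156.1679898 ]]
togo [-6.13329766e-03 -4.10790359e-04  7.37402588e-01]
```

View pics/w5.png

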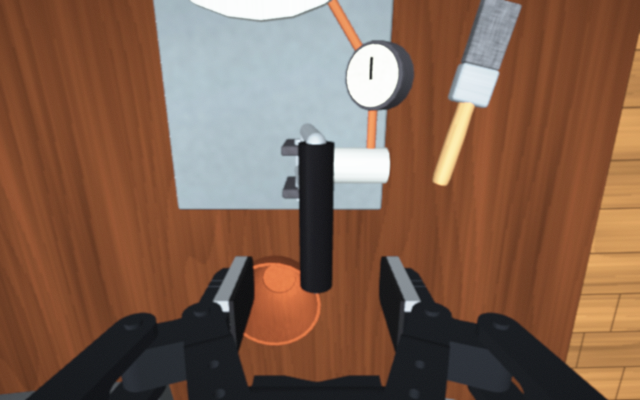

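The black bar lies at column 316, rows 142–291, centred between the jaws; its width and position fit a height of about 0.209 m. Descend and grip.

Call:
drive_tool(series=[[[0,0,0.15,0,0,0],[0,0,0.15,0,0,0],[0,0,0.15,0,0,0],[0,0,0.15,0,0,0],[0,0,0.1,0,0,0],[0,0,0.04,0,0,0],[0,0,0,0,0,0]]])

```text
clock: 19.73
tcp_pos: [0.5973, -0.0982, 0.1998]
orientation: [0.0, 0.717, 0.697, -0.0]
wrist_force: [0.1, -0.1, 0.3]
finger_gap: 0.0557
grip_force: 0.0
```

Call:
drive_tool(series=[[[0,0,0,0,0,0],[0,0,0,0,0,0],[0,0,0,0,0,0],[0,0,0,0,0,0],[0,0,0,0,0,0],[0,0,0,0,0,0]]], jaw=-1, grip_force=40)

```text
clock: 20.48
tcp_pos: [0.5973, -0.0986, 0.2005]
orientation: [0.0, 0.718, 0.696, 0.0]
wrist_force: [-2.6, -0.0, 6.1]
finger_gap: 0.0209
grip_force: 39.2
```

Run:
```python
from a import *
s=env.get_state()
print(s["clock"],psi(s),s["joint_pos"],s["tcp_pos"],s["wrist_force"],s["ft_torque"],s["finger_gap"])
P=[.557,.0518,-.0274]; print(U(P,[.03,-.15,.06]))
```

```text
20.475 88.2925343282937 [-2.96059571e-01  3.85438826e-01  4.72194651e-02  1.23174269e+00
 -2.82513444e-04  1.30453736e+00] [ 0.59725636 -0.09862411  0.20053443] [-2.60309944 -0.02750123  6.05703122] [ 0.02751485  0.60699444 -0.02866905] 0.02094400716806494
[ 0.58287925 -0.09896559  0.06      ]
```

Call:
drive_tool(series=[[[0,-0.041,-0.0035,-0.0111,0,0],[0,-0.041,-0.0035,-0.0111,0,0],[0,-0.041,-0.0035,-0.0111,0,0],[0,-0.041,-0.0035,-0.0111,0,0],[0,-0.041,-0.0035,-0.0111,0,0],[0,-0.041,-0.0035,-0.0111,0,0],[0,-0.041,-0.0035,-0.0111,0,0],[0,-0.041,-0.0035,-0.0111,0,0],[0,-0.041,-0.0035,-0.0111,0,0],[0,-0.041,-0.0035,-0.0111,0,0]]])

```text
clock: 21.72
tcp_pos: [0.5493, -0.0972, 0.1976]
orientation: [0.126, 0.706, 0.686, 0.122]
wrist_force: [0.6, 1.1, 4.7]
finger_gap: 0.0208
grip_force: 39.7
```

```bash
cat >> a.py <<'E'
def lev(s):
    g=s["tcp_pos"]-.008*Rt(s).as_matrix()[:,2]; d=g-np.array([.5829,-.099,.06]); return .1-np.arctan2(d[0],d[2]), np.hypot(d[0],d[2])
E
python3 - <<'E'
from a import *
s=env.get_state()
print(s["clock"],lev(s),s["joint_pos"],s["tcp_pos"],s["wrist_force"],s["ft_torque"],s["finger_gap"],Rt(s).as_matrix()[:,2])
E
```

```text
21.725 (np.float64(0.34543628652733505), np.float64(0.1496275305334537)) [-0.38160517  0.04020635 -0.46496876  0.73229584  0.11916032  1.23847956] [ 0.54930973 -0.09717944  0.19763733] [0.59370937 1.14502325 4.72458304] [ 0.1426896   0.25729976 -0.03514566] 0.02078813331297495 [ 0.34577035 -0.01065659 -0.93825865]
```

Call:
drive_tool(series=[[[0,-0.041,-0.0035,-0.0111,0,0],[0,-0.041,-0.0035,-0.0111,0,0],[0,-0.041,-0.0035,-0.0111,0,0],[0,-0.041,-0.0035,-0.0111,0,0],[0,-0.041,-0.0035,-0.0111,0,0],[0,-0.041,-0.0035,-0.0111,0,0],[0,-0.041,-0.0035,-0.0111,0,0],[0,-0.041,-0.0035,-0.0111,0,0],[0,-0.041,-0.0035,-0.0111,0,0],[0,-0.041,-0.0035,-0.0111,0,0],[0,0,0,0,0,0]]])

```text
clock: 23.1
tcp_pos: [0.5044, -0.0958, 0.1783]
orientation: [0.247, 0.673, 0.654, 0.24]
wrist_force: [-3.9, 3.1, 9.7]
finger_gap: 0.0209
grip_force: 40.2
```

Run:
```python
from a import *
s=env.get_state()
print(s["clock"],lev(s),s["joint_pos"],s["tcp_pos"],s["wrist_force"],s["ft_torque"],s["finger_gap"],Rt(s).as_matrix()[:,2])
```

```text
23.1 (np.float64(0.6920048522021953), np.float64(0.1499720321776337)) [-0.52155241 -0.20973546 -0.93128949  0.20768638  0.30997425  1.18145756] [ 0.50438073 -0.09581964  0.17834646] [-3.87355671  3.13761819  9.70786589] [0.39805838 0.29408754 0.3054755 ] 0.020860877368543283 [ 0.646125   -0.01947144 -0.76298319]
```

Call:
drive_tool(series=[[[0,-0.03,0,0.02,0,0],[0,-0.03,0,0.02,0,0],[0,0,0,0,0,0]]])

```text
clock: 23.48
tcp_pos: [0.503, -0.096, 0.1779]
orientation: [0.207, 0.686, 0.669, 0.2]
wrist_force: [-3.5, 5.3, 19.1]
finger_gap: 0.0204
grip_force: 42.2
```

Run:
```python
from a import *
s=env.get_state()
print(s["clock"],lev(s),s["joint_pos"],s["tcp_pos"],s["wrist_force"],s["ft_torque"],s["finger_gap"],Rt(s).as_matrix()[:,2])
```

```text
23.475 (np.float64(0.6951459823444294), np.float64(0.15038699398212918)) [-0.48717271 -0.16280805 -0.81637031  0.38226238  0.24669397  1.17691191] [ 0.50299805 -0.09601626  0.17785655] [-3.50130114  5.34162624 19.13602376] [ 0.785716   -1.14912048  0.57296419] 0.02044345293771696 [ 0.55118246 -0.01564556 -0.83423804]
```

Call:
drive_tool(series=[[[0,-0.03,0,0,0,0],[0,-0.02,0,0,0,0],[0,0,0,0,0,0],[0,0,0,0,0,0]]])

```text
clock: 23.98
tcp_pos: [0.5, -0.096, 0.1762]
orientation: [0.209, 0.684, 0.668, 0.202]
wrist_force: [9.3, 7.9, 11.3]
finger_gap: 0.0209
grip_force: 40.9
```

Run:
```python
from a import *
s=env.get_state()
print(s["clock"],lev(s),s["joint_pos"],s["tcp_pos"],s["wrist_force"],s["ft_torque"],s["finger_gap"],Rt(s).as_matrix()[:,2])
```

```text
23.975 (np.float64(0.718105606239813), np.float64(0.15071049406539838)) [-0.49360297 -0.16979611 -0.83003385  0.37124753  0.25288345  1.17106471] [ 0.50001566 -0.09601229  0.17617952] [ 9.32681714  7.88270765 11.27765506] [ 1.02815323 -2.70749246  0.74714045] 0.020860228131961377 [ 0.55640393 -0.01524868 -0.83077202]
```

The tangential pull is now about 14 N, more than twice what the spring needs, so the lever is on its stop. Ease it back slowly.

Call:
drive_tool(series=[[[0,0.025,0,0,0,0],[0,0.025,0,0,0,0],[0,0.015,0,-0.01,0,0],[0,0.015,0,-0.01,0,0],[0,0.015,0,-0.01,0,0],[0,0.015,0,-0.01,0,0],[0,0.0204,0.0023,0.00555,0,0],[0,0.0204,0.0023,0.00555,0,0],[0,0.0204,0.0023,0.00555,0,0],[0,0.0204,0.0023,0.00555,0,0],[0,0.0204,0.0023,0.00555,0,0],[0,0.0204,0.0023,0.00555,0,0],[0,0.0204,0.0023,0.00555,0,0],[0,0.0204,0.0023,0.00555,0,0],[0,0.0204,0.0023,0.00555,0,0],[0,0.0204,0.0023,0.00555,0,0]]])

```text
clock: 25.98
tcp_pos: [0.5266, -0.0966, 0.1896]
orientation: [0.187, 0.693, 0.673, 0.181]
wrist_force: [0.9, 0.4, 4.6]
finger_gap: 0.0205
grip_force: 41.9
```

Call:
drive_tool(series=[[[0,0.0204,0.0023,0.00555,0,0],[0,0.0204,0.0023,0.00555,0,0],[0,0.0204,0.0023,0.00555,0,0],[0,0.0204,0.0023,0.00555,0,0],[0,0.0204,0.0023,0.00555,0,0],[0,0.0204,0.0023,0.00555,0,0],[0,0.0204,0.0023,0.00555,0,0],[0,0.0204,0.0023,0.00555,0,0],[0,0.0204,0.0023,0.00555,0,0],[0,0.0204,0.0023,0.00555,0,0],[0,0.0204,0.0023,0.00555,0,0],[0,0.0204,0.0023,0.00555,0,0],[0,0.0204,0.0023,0.00555,0,0],[0,0.0204,0.0023,0.00555,0,0],[0,0.0204,0.0023,0.00555,0,0],[0,0.0204,0.0023,0.00555,0,0],[0,0.0204,0.0023,0.00555,0,0],[0,0.0204,0.0023,0.00555,0,0],[0,0.0204,0.0023,0.00555,0,0],[0,0.0204,0.0023,0.00555,0,0]]])

```text
clock: 28.48
tcp_pos: [0.5737, -0.0981, 0.2006]
orientation: [0.063, 0.715, 0.694, 0.061]
wrist_force: [0.9, 0.2, 4.7]
finger_gap: 0.0205
grip_force: 42.0
```

Run:
```python
from a import *
s=env.get_state()
print(s["clock"],lev(s),s["joint_pos"],s["tcp_pos"],s["wrist_force"],s["ft_torque"],s["finger_gap"],Rt(s).as_matrix()[:,2])
```

```text
28.475 (np.float64(0.17098350183360572), np.float64(0.14886668932482397)) [-0.33313847  0.20586361 -0.21584444  0.98076692  0.05160691  1.27160379] [ 0.57374159 -0.09809464  0.20061536] [0.87875398 0.20099239 4.6677618 ] [ 0.02449676 -0.0807859  -0.0329963 ] 0.020518975850647294 [ 0.17497485 -0.00596243 -0.98455485]
```

10° remain; continue to rest with a slight push past it.

Call:
drive_tool(series=[[[0,0.0204,0.0023,0.00555,0,0],[0,0.0204,0.0023,0.00555,0,0],[0,0.0204,0.0023,0.00555,0,0],[0,0.0204,0.0023,0.00555,0,0],[0,0.0204,0.0023,0.00555,0,0],[0,0.0204,0.0023,0.00555,0,0],[0,0.0204,0.0023,0.00555,0,0],[0,0.0204,0.0023,0.00555,0,0],[0,0.0204,0.0023,0.00555,0,0],[0,0.0204,0.0023,0.00555,0,0],[0,0.01,0,0,0,0],[0,0.01,0,0,0,0],[0,0,0,0,0,0]]])

```text
clock: 30.1
tcp_pos: [0.5981, -0.0988, 0.1998]
orientation: [-0.001, 0.718, 0.696, -0.001]
wrist_force: [-6.3, -0.9, 8.7]
finger_gap: 0.0207
grip_force: 42.4
```

Run:
```python
from a import *
s=env.get_state()
print(s["clock"],lev(s),s["joint_pos"],s["tcp_pos"],s["wrist_force"],s["ft_torque"],s["finger_gap"],Rt(s).as_matrix()[:,2])
```

```text
30.1 (np.float64(-0.0026875168943136657), np.float64(0.1486263643227677)) [-0.29521855  0.39039177  0.05286085  1.23591803 -0.0017606   1.30556966] [ 0.59811086 -0.09880326  0.19984348] [-6.34349954 -0.93191909  8.65017404] [-0.13687641  1.16194143  0.06670715] 0.02070394102065593 [-3.05010080e-03 -9.12655269e-04 -9.99994932e-01]
```

The lever is back on its rest stop: the angle reads 0 and the arm is pushed back with 6 N. Release and lift.

Call:
drive_tool(series=[[[0,0,0,0,0,0],[0,0,0,0,0,0],[0,0,0,0,0,0],[0,0,0,0,0,0],[0,0,-0.1,0,0,0],[0,0,-0.2,0,0,0],[0,0,-0.3,0,0,0],[0,0,-0.3,0,0,0],[0,-0.2,0,0,0,0],[0,-0.3,0,0,0,0],[0,-0.3,0,0,0,0],[0,-0.3,0,0,0,0],[0,0,0,0,0,0],[0,0,0,0,0,0]]], jaw=0.3)

```text
clock: 31.85
tcp_pos: [0.4685, -0.0949, 0.3082]
orientation: [0.001, 0.718, 0.696, 0.001]
wrist_force: [-0.5, -0.4, -0.2]
finger_gap: 0.0555
grip_force: 0.0
```

Run:
```python
from a import *
s=env.get_state(); print(s["clock"],s["tcp_pos"],s["wrist_force"],s["finger_gap"])
ims=[]
for c in("scene","top"):
    im=viewer.read_camera(c); ims.append(cv2.resize(im[130:300,190:460,::-1],None,fx=1.75,fy=1.75,interpolation=cv2.INTER_CUBIC))
cv2.imwrite("pics/c6.png",np.vstack(ims))
```

```text
31.85 [ 0.46852226 -0.09487395  0.30823205] [-0.54137683 -0.39622616 -0.213459  ] 0.055475703604548836
```

View pics/c6.png

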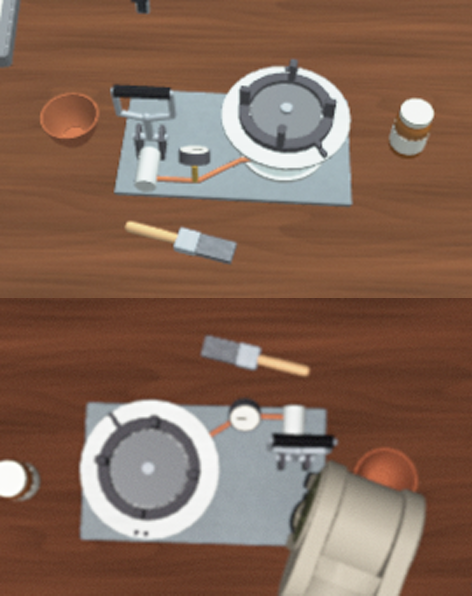

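The final view shows the pointer in line with the bar ((322,153) in the scene crop), the pump handle at rest (142,92), the bowl, jar and brush where they were, and the gripper clear. Handing in.

```bash
python3 -c "
from a import *
print(order.hand_in())"
```

```text
the job is handed in; nothing more can be done
None
```

The job is handed in at about 32 s: I turned the collar to the locked mark in two bites with a full release between, pulled the pump through its full stroke and eased it back to rest, let go of everything, and left the bowl, jar and brush in place.

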